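# Sweep the loose bungs into the bay and latch its gate

## Robot

A 7-joint arm with a two-finger parallel gripper is mounted at the origin on a cart in front of the work surface, level with it; the furniture and walls round the work are solid. World frame = base frame: x ahead of the robot, y to its left, z up, the work surface at z = 0. Lengths are in m, angles in rad, forces in N, time in s.
With the tool pointing down it reaches from about 0.4 to 0.85 m from the base axis. Payload 10.4 kg.
Tool frame: the origin (TCP) lies at the very end of the fingers, on their centre line; the grasp point (between the pads) lies r.grip_depth behind it (r.grip_depth is the distance from the TCP to the grasp point, in m); y points along the fingers, z is the direction in which the jaws open and shut, and the axes are right-handed (so a half turn about y gives the same grasp; the last joint's range is limited). The gripper opens to 87 mm and grips with 3 to 60 N. Pads are 19 mm wide; open, the fingers measure 117 mm over their backs; the gripper's body (75 mm by 190 mm) begins 51 mm behind the grasp point.
Start: joints at [1.213, 0.332, -0.065, 1.46, 0.022, 1.35, -0.088], TCP at [0.205, -0.59, 0.223] pointing down, gripper open.
Joint ranges: [-2.6, 2.6], [-0.5, 2.12], [-1.47, 1.34], [0.16, 2.42], [-1.27, 4.41], [0.06, 2.06], [-2.6, 2.6]. Speed limits (rad/s): [2.22, 2.22, 2.79, 2.79, 3.14, 3.14, 3.14].

## Interface

Orientations are given as a unit quaternion [x, y, z, w].
In Python, from bench import r gives the robot as it stands.
- The arm moves only by the shell command python3 -m jog 'ROWS' [OPENING] [FORCE]. ROWS is JSON, a list of rows, each a list of 6 numbers: the shift along the tool's x, y, z in m, then the turn, a rotation vector about the tool's x, y, z in degrees. A call has 1 to 12 rows; each row shifts and turns the pose as measured when the row begins, along the tool's axes as they then stand; what a row does not reach is not made up. A row lasts 1/12 s, in which the tool goes at most 41.7 mm and 7.16 degrees, less where a joint would pass 70% of its speed; a pose out of reach is approached as far as the arm can. A call with a gripper value outside its range is refused whole. OPENING is the opening, from -1 (shut) to 1 (fully open), so that 0 is half open, set as the call begins (- or left out, the last holds). The fingers move at their own pace and stop on an object; FORCE is the grip in N (left out, the last holds). Time passes only in rows, so rows that do not move let the fingers close. It gives the time, the measured TCP pose, the force and the opening at its end, in the units of the state.
- r.read_state(): the state, without advancing time (a new reading comes with each control period).
- r.camera(name): name is "scene" or "top" or "wrist"; returns a dict with "image" (480x640x3 uint8, red, green, blue), "range_z" (480x640 float32, m along the optical axis (not along the pixel's ray), 0 where there is no reading), "K" (3x3 intrinsics, pixels), "k1" (the pictures are not rectified: a ray, as slopes to the right and down, at radius r is drawn at 1 + k1 r^2 times it, then the intrinsics apply), "R" (3x3) and "t" (3): a world point X has camera coordinates R X + t. Camera axes: x right, y down, z forward; pixel columns grow to the right and rows downward; lengths in m; the calibration is good to about 2 mm. A picture is of the moment at which its call begins.
- r.close_job(): hands the job in, once; it reports no verdict.
The state is a dict: "time": time; "joint_positions": joint angles; "joint_vel": joint speeds; "joint_torque": joint torques, N m; "ee_pos": TCP position; "eef_rot": TCP orientation; "ft_force": force on the tool from outside, world axes, zero at the start; "torque": the same for the moment, N m; "width": finger opening in m.
Only numpy, scipy, OpenCV 4.12 (cv2) and the standard library are available. Lean on these libraries where they do the work, as an engineer would, in place of code of your own. Each camera call takes 0.05 s, during which the arm holds its last target. There are 200 camera calls.

## Task

Use the orange-handled bench sweep to push all three rubber bungs (red-brown, white, green) along the bench into the open bay; do not pick the bungs up or touch them with the fingers. Then slide the bay's clear gate shut until its latch catches. Finish with the sweep let go and standing upright on the bench outside the bay, and leave the bottles, the flask and the timer alone.

Things in the scene. Friction and masses are not known exactly. Their poses are not given: they have to be found in the camera images.
- sweep: Bench sweep, 0.28 kg, standing on a flat sole. Origin mid underside, below the handle; z up. Orange handle 26 x 26 mm square (sides parallel to x, y), on the z axis, 45 to 125 mm above the bench. Blade with black rubber face, 140 mm wide along y, from the bench to 46 mm high; its pushing face is 22 mm from the origin towards +x and looks to +x. Sole reaches 33 mm behind (-x).
- bung_red: Red-brown rubber bung (stopper), a solid cone frustum standing wide end down: 60 mm diameter at the foot, 50 mm at the top, 32 mm high, about 80 g; origin at the centre of its underside
- bung_white: White rubber bung (stopper), a solid cone frustum standing wide end down: 60 mm diameter at the foot, 50 mm at the top, 32 mm high, about 80 g; origin at the centre of its underside
- bung_green: Green rubber bung (stopper), a solid cone frustum standing wide end down: 60 mm diameter at the foot, 50 mm at the top, 32 mm high, about 80 g; origin at the centre of its underside
- bay: Fixed aluminium bay, open at top and front mouth, no sill; the bench is its floor. Origin on the bench mid mouth, z up, +x points into the bay. Inside 220 mm wide (y -110 to +110), 180 deep (x 0 to 180); walls 4 mm thick, 62 high. Latch housing at y -116 to -150, x -20 to +12, 76 high. Guide channel for the open gate at y +110 to +358, x -14 to +7, 45 high.
- gate (a joint): Slide of the gate along the bay's y axis, m: 0 = fully shut and latched, 0.235 = open (grows towards the bay's +y). Shutting moves gate and post towards the bay's -y. It slides with about 1 N; over the last 12 mm a sprung catch resists with 5 to 10 N, then, about 5 mm before the stop, snaps over and holds the gate shut.
- gate_post (a point): Point on the axis of the black upright push post on the gate, 85 mm above the bench. Post 20 mm in diameter (foot 26 mm), 62 to 110 mm above the bench, moves with the gate. The gate (clear, yellow edges, 230 mm long, 62 high, at bay x -9 to +1 mm) reaches 40 mm from the post towards the bay's -y and 190 mm towards +y.
- conical_flask: Bystander: glass conical flask with pink contents, 82 mm diameter, 131 mm high, origin under its centre
- yellow_bottle: Bystander: bottle with yellow cap, 56 mm diameter, 130 mm high, origin under its centre
- timer: Bystander: white timer, 62 x 62 x 19 mm, origin under its centre

How it is judged:
On the way, in this order (a step that is already met when the one before it is completed fails the run):
1. all three bungs are inside the bay, past the line of the gate, with the gate still open (x of bung_red in the frame of bay between 0.034 and 0.18 m and y of bung_red in the frame of bay between -0.11 and 0.11 m and height (world z) of each of bung_red, bung_white, bung_green below 0.045 m and x of bung_white in the frame of bay between 0.034 and 0.18 m and y of bung_white in the frame of bay between -0.11 and 0.11 m and x of bung_green in the frame of bay between 0.034 and 0.18 m and y of bung_green in the frame of bay between -0.11 and 0.11 m and value of joint gate above 0.15 m), for 0.2 s.
2. the gate is shut and its latch has caught, with the bungs inside (x of bung_red in the frame of bay between 0.034 and 0.18 m and y of bung_red in the frame of bay between -0.11 and 0.11 m and height (world z) of each of bung_red, bung_white, bung_green below 0.045 m and x of bung_white in the frame of bay between 0.034 and 0.18 m and y of bung_white in the frame of bay between -0.11 and 0.11 m and x of bung_green in the frame of bay between 0.034 and 0.18 m and y of bung_green in the frame of bay between -0.11 and 0.11 m and value of joint gate below 0.004 m), for 0.2 s.
At the end, for the whole second after the job is handed in: All three bungs stand or lie within the bay's walls, their centres at least 34 mm inside the mouth; the gate is within 4 mm of fully shut, its catch snapped; the sweep stands upright (within 0.1 rad) and at rest on the bench, outside the bay (all of step 2 and angle between sweep's own z axis and vertical below 0.1 rad and height (world z) of sweep between -0.008 and 0.008 m and linear speed of sweep below 0.02 m/s and (x of sweep in the frame of bay below -0.03 m or x of sweep in the frame of bay above 0.2 m or y of sweep in the frame of bay below -0.13 m or y of sweep in the frame of bay above 0.13 m)); the robot touches nothing.
It fails at once if the fingers touch a bung (contact force between the fingers and bung_red above 0.5 N or contact force between the fingers and bung_white above 0.5 N or contact force between the fingers and bung_green above 0.5 N).
It fails at once if a bung is lifted more than 60 mm off the bench (height (world z) of any of bung_red, bung_white, bung_green above 0.06 m).
It fails at once if the yellow-capped bottle, the flask or the timer is moved by more than 30 mm (distance of any of conical_flask, yellow_bottle, timer from where it was at the start of the episode above 0.03 m).
It also fails if it takes over 64 s, if anything falls off the work surface, if the arm or the gripper's body presses on something with over 40 N, if the wrist force passes 120 N, or if a joint passes its speed limit or range.

## Working session

There is one attempt and no reset: what is moved stays moved. The work goes in short steps, Python scripts to look and compute and a shell command to move; the robot and the scene stay as the last step left them, time stands still between calls to the robot, and variables do not carry over. Pictures are saved under pics/ and viewed, about 8 in all and at most 12, crops included, and the job is handed in when it is done.

```bash
ls; mkdir -p pics; cat > h.py <<'E'
import numpy as np,cv2
from bench import r
from scipy.spatial.transform import Rotation as Ro
def snap(n,f):
    c=r.camera(n); cv2.imwrite(f,c["image"][:,:,::-1]); np.savez(f[:-4]+'.npz',**c); return c
def pt(c,u,v,z=None):
    K=c["K"];k=float(c["k1"]); d=np.array([(u-K[0,2])/K[0,0],(v-K[1,2])/K[1,1]]); s=d.copy()
    for _ in range(20): s=d/(1+k*(s@s))
    ray=np.array([*s,1]); R,t=c["R"],c["t"]; o=-R.T@t; w=R.T@ray
    if z is None:
        rz=c["range_z"][int(round(v)),int(round(u))]; return o+w*rz
    return o+w*(z-o[2])/w[2]
E
python3 - <<'E'
from h import *
s=r.read_state();print({k:np.round(v,3) for k,v in s.items()},r.grip_depth)
print(np.round(Ro.from_quat(s["eef_rot"]).as_matrix(),3))
for n in("top","scene"):
    c=snap(n,f"pics/{n}0.png");print(n,c["K"],c["k1"],-c["R"].T@c["t"])
E
```

```text
pics
{'time': np.float64(0.0), 'joint_positions': array([ 1.213,  0.333, -0.065,  1.461,  0.022,  1.35 , -0.088]), 'joint_vel': array([ 0.   ,  0.002,  0.001, -0.001, -0.001,  0.001,  0.   ]), 'joint_torque': array([-1.0000e-03, -6.2325e+01,  2.4000e-02, -3.8991e+01, -6.1000e-02,
        4.0000e-02,  0.0000e+00]), 'ee_pos': array([ 0.205, -0.59 ,  0.222]), 'eef_rot': array([-0.118,  0.698, -0.697,  0.118]), 'ft_force': array([-0.914, -0.805, -0.286]), 'torque': array([0.016, 0.015, 0.001]), 'width': np.float64(0.087)} 0.0187
[[-0.944 -0.001  0.329]
 [-0.329  0.001 -0.944]
 [ 0.    -1.    -0.001]]
top [[607.98302163   0.         324.15588907]
 [  0.         607.98302163 240.35785162]
 [  0.           0.           1.        ]] -0.15351551207493228 [0.35216858 0.03221345 1.61014203]
scene [[506.04695177   0.         325.46228522]
 [  0.         506.04695177 242.35919108]
 [  0.           0.           1.        ]] -0.11964817387788444 [-0.04789111  0.87581253  1.00263417]
```

View pics/top0.png

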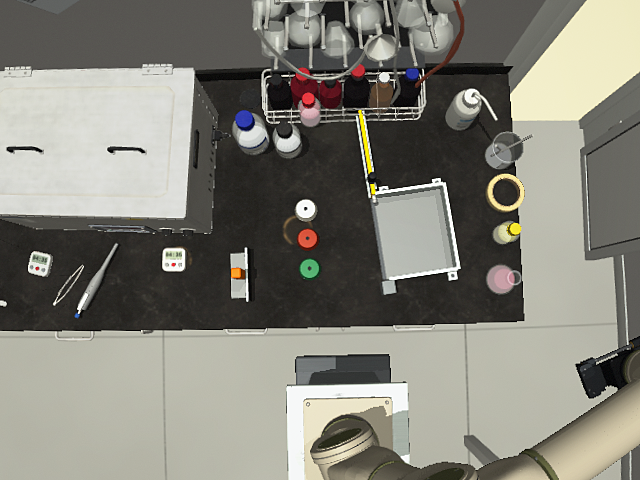

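View pics/scene0.png

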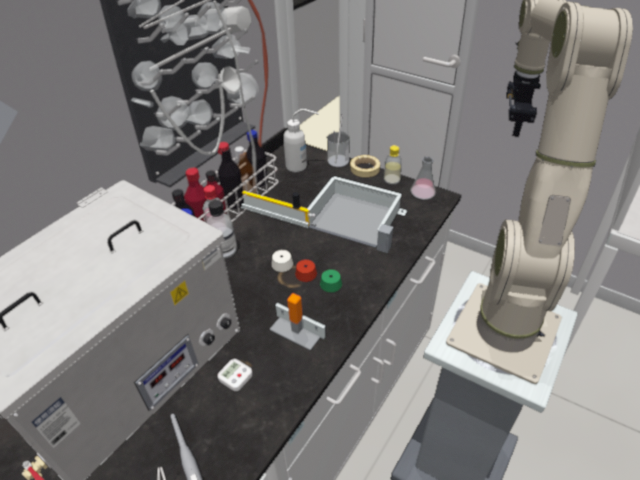

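Top view: sweep handle is at (237,272) with its blade facing right. The bungs are at (306,209), (307,238) and (309,268). The bay mouth runs from (375,195) to (385,283), and the gate post is at (372,179). I'll enlarge this to read it more closely.

```bash
python3 - <<'E'
from h import *
c=np.load("pics/top0.npz");im=c["image"][:,:,::-1]
cr=cv2.resize(im[160:310,220:470],None,fx=3.2,fy=3.2,interpolation=cv2.INTER_CUBIC);cv2.imwrite("pics/crop1.png",cr)
for n,(u,v) in dict(sw=(237,272),w=(306,209),r=(307,238),g=(309,268),post=(372,178),timer=(174,260),bench=(340,240),fl=(501,279),yb=(508,232)).items(): print(n,pt(c,u,v).round(3))
E
```

```text
sw [0.442 0.267 0.126]
w [0.609 0.098 0.032]
r [0.532 0.097 0.033]
g [0.454 0.094 0.032]
post [ 0.672 -0.073  0.105]
timer [0.484 0.454 0.016]
bench [0.528 0.011 0.003]
fl [ 0.409 -0.393  0.086]
yb [ 0.526 -0.411  0.107]
```

View pics/crop1.png

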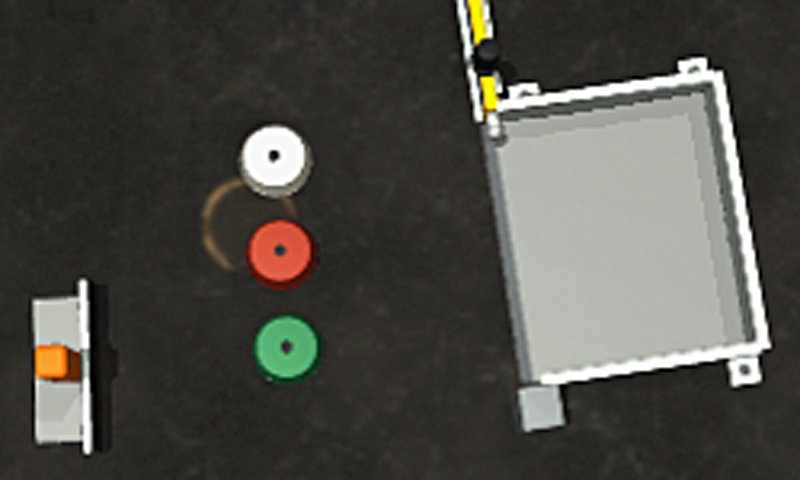

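```bash
python3 - <<'E'
from h import *
c=np.load("pics/top0.npz")
P=lambda u,v,z:pt(c,220+u/3.2-.34,160+v/3.2-.34,z)
a=P(718,72,.062);b=P(768,347,.062)
f=P(542,380,.062);g=P(500,107,.062);l=P(541,408,.076);p=P(487,53,.11)
for n,x in zip("abfglp",(a,b,f,g,l,p)):print(n,x.round(3))
print("backlen",np.linalg.norm(a-b))
# fit bay pose: ref points in bay frame
B=np.array([[.184,.114],[.184,-.114],[0,-.112],[-.004,-.133],[-.004,.160]]);W=np.array([a,b,f,l,p])[:,:2]
mb,mw=B.mean(0),W.mean(0);U,S,V=np.linalg.svd((W-mw).T@(B-mb));R=U@V;t=mw-R@mb
print("bay",t.round(3),np.degrees(np.arctan2(R[1,0],R[0,0])),"resid",(W-B@R.T-t).round(3).tolist())
np.savez("bay.npz",R=R,t=t)
for n,x in dict(w=P(274,156,.032),r=P(280,250,.032),g=P(286,346,.032),post=p).items(): print(n,x.round(3),"bay",(R.T@(x[:2]-t)).round(3))
q1=P(83,280,.046);q2=P(89,452,.046);print("blade",q1,q2,np.linalg.norm(q1-q2),"dir deg",np.degrees(np.arctan2(*(q1-q2)[1::-1])))
for u,v,n in((37,346,'hTL'),(68,346,'hTR'),(70,376,'hBR'),(37,376,'hBL')):print(n,P(u,v,.125).round(3))
for u,v in((34,300),(36,441)):print("sole back",P(u,v,.006).round(3))
E
```

```text
a [ 0.666 -0.263  0.062]
b [ 0.441 -0.293  0.062]
f [ 0.42  -0.11   0.062]
g [ 0.641 -0.084  0.062]
l [ 0.397 -0.108  0.076]
p [ 0.675 -0.072  0.11 ]
backlen 0.22650807942953322
bay [ 0.527 -0.096] -82.1327741819414 resid [[0.001, -0.001], [0.002, 0.001], [0.004, 0.0], [0.003, 0.002], [-0.009, -0.002]]
w [0.611 0.1   0.032] bay [-0.183  0.11 ]
r [0.533 0.097 0.032] bay [-0.19   0.032]
g [0.454 0.094 0.032] bay [-0.198 -0.046]
post [ 0.675 -0.072  0.11 ] bay [-0.003  0.15 ]
blade [0.51085077 0.257006   0.046     ] [0.37160551 0.25384718 0.046     ] 0.13928109126677277 dir deg 1.2995497612172315
hTL [0.453 0.282 0.125]
hTR [0.452 0.258 0.125]
hBR [0.429 0.257 0.125]
hBL [0.43  0.282 0.125]
sole back [0.499 0.304 0.006]
sole back [0.382 0.304 0.006]
```

```bash
cat >> h.py <<'E'
b=np.load("bay.npz")
BH=np.degrees(np.arctan2(b["R"][1,0],b["R"][0,0]))
def w2b(p): return b["R"].T@(np.asarray(p)[:2]-b["t"])
def b2w(p): return b["R"]@np.asarray(p)+b["t"]
def tell(*targets):
    """targets: (world x,y,z,heading of tool z) -> shift in present tool axes, and tool-y turn"""
    s=r.read_state();M=Ro.from_quat(s["eef_rot"]).as_matrix();p=s["ee_pos"]
    h=np.degrees(np.arctan2(M[1,2],M[0,2]))
    print("t",round(float(s["time"]),2),"p",p.round(4),"bay",w2b(p).round(4),"h",h.round(2),"bayh",(h-BH).round(2),"tilt",M[2,[0,2]].round(3),"F",s["ft_force"].round(1),"w",round(float(s["width"]),4))
    for t in targets:
        print("  ->",np.round(t,3),"shift mm",(1000*M.T@(np.array(t[:3])-p)).round(1),"turn y",-((t[3]-h+180)%360-180).round(2))
E
python3 -m jog '[[-0.022,0,-0.03,0,6,0],[-0.022,0,-0.03,0,6,0],[-0.022,0,-0.03,0,6,0],[-0.022,0,-0.034,0,0,0],[-0.022,0,-0.034,0,0,0],[-0.022,0,-0.034,0,0,0],[-0.022,0,-0.034,0,0,0],[-0.022,0,-0.034,0,0,0],[-0.022,0,-0.034,0,0,0],[-0.022,0,-0.034,0,0,0],[-0.022,0,-0.034,0,0,0],[-0.022,0,-0.034,0,0,0]]' 1 30
python3 -c "
from h import *
tell((.441,.271,.22,-88.7))"
```

```text
time: 1.1
ee_pos: [0.4438, -0.1729, 0.2158]
eef_rot: [0.001, 0.708, -0.706, -0.007]
ft_force: [1.5, -0.7, -0.7]
width: 0.087
t 1.1 p [ 0.4438 -0.1729  0.2158] bay [ 0.0653 -0.0929] h -90.68 bayh -8.55 tilt [ 0.009 -0.003] F [ 1.5 -0.7 -0.7] w 0.087
  -> [  0.441   0.271   0.22  -88.7  ] shift mm [   8.1   -2.6 -443.9] turn y -1.98
```

```bash

python3 -m jog '[[0,0,-0.038,0,-1,0],[0,0,-0.038,0,-1,0],[0,0,-0.038,0,0,0],[0,0,-0.038,0,0,0],[0,0,-0.038,0,0,0],[0,0,-0.038,0,0,0],[0,0,-0.038,0,0,0],[0,0,-0.038,0,0,0],[0,0,-0.038,0,0,0],[0,0,-0.038,0,0,0],[0,0,-0.035,0,0,0],[0,0,-0.02,0,0,0]]' >/dev/null
python3 - <<'E'
from h import *
tell((.441,.271,.16,-88.7))
c=snap("wrist","pics/w1.png")
E
```

```text
t 2.1 p [0.4305 0.2868 0.2165] bay [-0.3919 -0.0432] h -88.38 bayh -6.24 tilt [ 0.008 -0.005] F [-0.6 -0.1 -0.5] w 0.0871
  -> [  0.441   0.271   0.16  -88.7  ] shift mm [-10.5  56.3  16.4] turn y 0.32
```

View pics/w1.png

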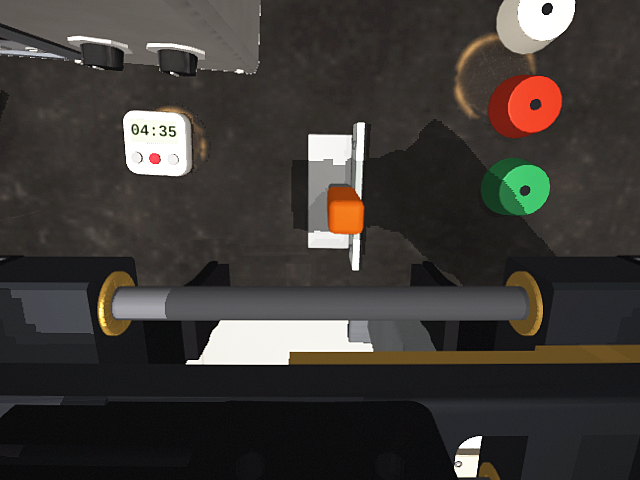

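The wrist view shows the handle's top face centred near (346,219), with the fingers at about columns 205 and 435. I'll check this against the top camera.

```bash
python3 - <<'E'
from h import *
c=np.load("pics/w1.npz")
print(pt(c,346,219,.125),pt(c,346,219))
for u,v,z in((360,124,.046),(356,269,.046),(545,9,.032),(535,104,.032),(525,190,.032)):print(u,v,pt(c,u,v,z).round(3))
E
python3 -m jog '[[-0.01,0.014,0.014,0,0,0],[0,0.02,0,0,0,0],[0,0.01,0,0,0,0],[0,0,0,0,0,0]]' >/dev/null
python3 -c "
from h import *
tell((.441,.271,.16,-88.7))"
```

```text
[0.44253542 0.26766289 0.125     ] [0.44270558 0.26772142 0.12577181]
360 124 [0.512 0.253 0.046]
356 269 [0.375 0.25  0.046]
545 9 [0.613 0.097 0.032]
535 104 [0.535 0.092 0.032]
525 190 [0.456 0.089 0.032]
t 2.48 p [0.4382 0.2801 0.1705] bay [-0.3842 -0.0365] h -87.75 bayh -5.62 tilt [ 0.009 -0.008] F [-0.2 -0.2  0.1] w 0.0871
  -> [  0.441   0.271   0.16  -88.7  ] shift mm [-2.6 10.4  9.3] turn y 0.95
```

```bash

python3 -m jog '[[-0.003,0.02,0.012,0.4,1,0.5],[0,0.025,0,0,0,0],[0,0.025,0,0,0,0],[0,0.012,0,0,0,0],[0,0,0,0,0,0]]' >/dev/null
python3 -c "
from h import *
tell((.442,.268,.088,-88.7))"
```

```text
t 2.9 p [0.4429 0.2677 0.0884] bay [-0.3713 -0.0335] h -88.89 bayh -6.76 tilt [-0.002 -0.001] F [-0.3 -0.8  0.9] w 0.087
  -> [ 4.42e-01  2.68e-01  8.80e-02 -8.87e+01] shift mm [ 0.9  0.4 -0.3] turn y -0.19
```

```bash

python3 -m jog '[[0,0,0,0,0,0],[0,0,0,0,0,0],[0,0,0,0,0,0],[0,0,0,0,0,0],[0,0,0,0,0,0],[0,0,0,0,0,0]]' -1 50 >/dev/null
python3 -m jog '[[0,-0.002,0,0,0,0],[0,-0.002,0,0,0,0],[0,0,0,0,0,0]]' 
python3 -c "
from h import *
B=lambda x,y,h=0:(*b2w((x,y)),.091,BH+h)
tell(B(-.30,-.007),B(-.25,-.007),B(.085,-.007))"
```

```text
time: 3.65
ee_pos: [0.4456, 0.2697, 0.0993]
eef_rot: [-0.004, 0.708, -0.706, 0.01]
ft_force: [-0.1, 0.7, 0.1]
width: 0.0349
t 3.65 p [0.4456 0.2697 0.0993] bay [-0.3729 -0.0305] h -88.9 bayh -6.77 tilt [-0.009 -0.004] F [-0.1  0.7  0.1] w 0.0349
  -> [  0.479   0.201   0.091 -82.133] shift mm [-31.9   8.3  69.6] turn y -6.77
  -> [  0.486   0.151   0.091 -82.133] shift mm [-37.8   8.2 119.3] turn y -6.77
  -> [  0.532  -0.181   0.091 -82.133] shift mm [-77.3   7.3 451.9] turn y -6.77
```

```bash

python3 -m jog '[[0,0,0,0,0,0],[0,0,0,0,0,0]]' 
python3 -m jog '[[0,0,0,0,0,0],[0,0,0,0,0,0]]' 
python3 -c "
from h import *
tell()
c=snap('wrist','pics/w2.png');snap('top','pics/top2.png')"
```

```text
time: 3.82
ee_pos: [0.4456, 0.2696, 0.0995]
eef_rot: [-0.004, 0.708, -0.706, 0.01]
ft_force: [-0.7, 0.1, -1.0]
width: 0.0256
time: 3.98
ee_pos: [0.4456, 0.2696, 0.0995]
eef_rot: [-0.003, 0.708, -0.706, 0.01]
ft_force: [-0.3, -1.1, 0.6]
width: 0.0254
t 3.98 p [0.4456 0.2696 0.0995] bay [-0.3728 -0.0305] h -88.91 bayh -6.77 tilt [-0.009 -0.004] F [-0.3 -1.1  0.6] w 0.0254
```

View pics/w2.png

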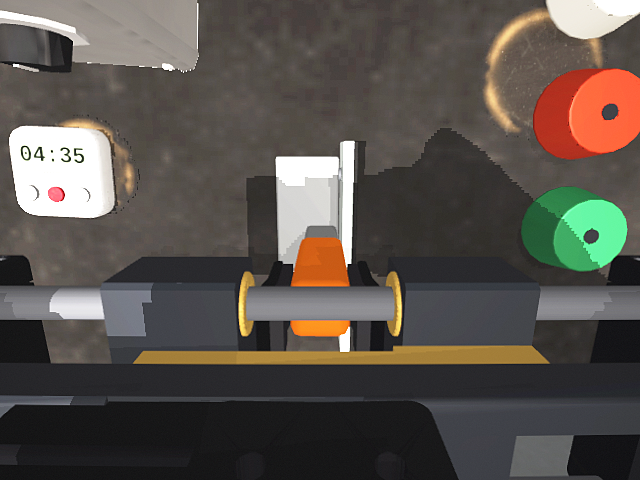

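```bash

python3 -m jog '[[-0.005,-0.002,0.01,0,-2.5,0],[-0.01,0,0.015,0,-2.5,0],[-0.012,0,0.018,0,-2,0],[-0.005,0,0.018,0,0,0],[0,0,0,0,0,0]]' >/dev/null
python3 -c "
from h import *
B=lambda x,y,h=0:(*b2w((x,y)),.102,BH+h)
tell(B(-.25,-.007),B(.085,-.007))"
```

```text
t 4.5 p [0.4824 0.2104 0.1   ] bay [-0.3091 -0.0022] h -81.3 bayh 0.84 tilt [-0.007 -0.003] F [ 0.2 -0.5 -2.2] w 0.0255
  -> [  0.486   0.151   0.102 -82.133] shift mm [ 5.6 -2.1 59. ] turn y 0.84
  -> [  0.532  -0.181   0.102 -82.133] shift mm [ 10.5  -3.  394. ] turn y 0.84
```

```bash

python3 -m jog '[[0.004,-0.001,0.02,0,0.8,0],[0.001,0,0.02,0,0,0],[0,0,0.02,0,0,0],[0,0,0.02,0,0,0],[0,0,0.02,0,0,0],[0,0,0.02,0,0,0],[0,0,0.02,0,0,0],[0,0,0.02,0,0,0]]' >/dev/null
python3 -c "
from h import *
B=lambda x,y,h=0:(*b2w((x,y)),.102,BH+h)
tell(B(.085,-.007))
snap('top','pics/top3.png')"
```

```text
t 5.17 p [0.4981 0.0539 0.0994] bay [-0.152  -0.0081] h -81.63 bayh 0.5 tilt [-0.006 -0.01 ] F [0.3 2.3 1.1] w 0.0256
  -> [  0.532  -0.181   0.102 -82.133] shift mm [  1.   -5.1 237. ] turn y 0.5
```

View pics/top3.png

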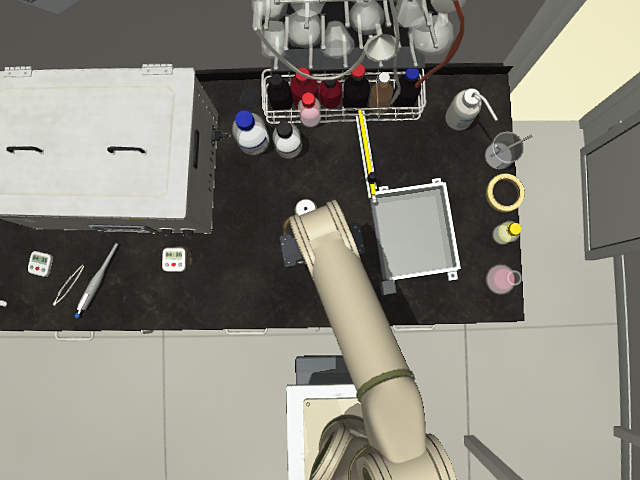

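The arm hides the sweep, but the white bung is still at (305,207). I'll carry on with the push.

```bash

python3 -m jog '[[0,-0.002,0.02,0.3,0.4,0],[0,-0.001,0.022,0,0,0],[0,0,0.022,0,0,0],[0,0,0.022,0,0,0],[0,0,0.022,0,0,0],[0,0,0.022,0,0,0],[0,0,0.022,0,0,0],[0,0,0.022,0,0,0]]' |tail -3
python3 -c "
from h import *
B=lambda x,y,h=0:(*b2w((x,y)),.102,BH+h)
tell(B(.085,-.007))
snap('wrist','pics/w3.png')"
```

```text
eef_rot: [-0.049, 0.709, -0.702, 0.051]
ft_force: [0.0, 1.7, 0.7]
width: 0.0257
t 5.88 p [ 0.5211 -0.1203  0.0996] bay [ 0.0237 -0.0091] h -81.88 bayh 0.25 tilt [-0.003 -0.009] F [0.  1.7 0.7] w 0.0257
  -> [  0.532  -0.181   0.102 -82.133] shift mm [-1.9 -3.  61.2] turn y 0.25
```

View pics/w3.png

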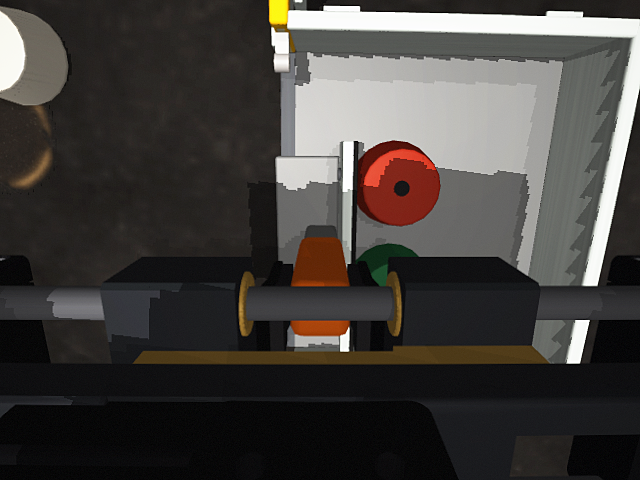

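The red bung (402,188) and the green bung (390,270) are both inside the bay ahead of the blade, and the white one is untouched. I'll finish this push and then back out.

```bash

python3 -m jog '[[0,-0.001,0.022,0,0,0],[0,0,0.022,0,0,0],[0,0,0.016,0,0,0],[0,0,0.003,0,0,0],[0,0,-0.015,0,0,0],[0,-0.001,-0.03,0,0,0],[0,-0.001,-0.03,0,0,0],[0,0,-0.03,0,0,0],[0,0,-0.03,0,0,0],[0,0,-0.03,0,0,0],[0,0,-0.03,0,0,0],[0,0,-0.03,0,0,0]]' |tail -3
python3 -m jog '[[0,0,-0.03,0,0,0],[0,0,-0.03,0,0,0],[0,0,-0.03,0,0,0],[0,0,-0.03,0,0,0],[0,0,-0.02,0,0,0]]' |tail -3
python3 -c "
from h import *
B=lambda x,y,h=0:(*b2w((x,y)),.102,BH+h)
tell(B(-.30,-.007),B(-.27,.107,-20))"
```

```text
eef_rot: [-0.046, 0.709, -0.703, 0.044]
ft_force: [0.3, 0.4, -2.3]
width: 0.0258
eef_rot: [-0.05, 0.708, -0.703, 0.047]
ft_force: [0.3, 0.0, -2.1]
width: 0.0256
t 7.35 p [0.4684 0.1978 0.1009] bay [-0.2986 -0.0178] h -82.2 bayh -0.07 tilt [ 0.004 -0.007] F [ 0.3  0.  -2.1] w 0.0256
  -> [  0.479   0.201   0.102 -82.133] shift mm [-10.8  -1.1  -1.4] turn y -0.07
  -> [ 5.96000e-01  1.87000e-01  1.02000e-01 -1.02133e+02] shift mm [-124.8   -1.8   28.4] turn y 19.93
```

```bash
python3 -c "
from h import *
c=np.load('pics/top0.npz')
for u,v in((188,190),(190,205),(205,200),(212,225),(210,215),(206,120),(286,140),(251,130),(245,118),(220,132),(228,137)):print(u,v,pt(c,u,v).round(3))"
```

```text
188 190 [0.611 0.343 0.323]
190 205 [0.586 0.35  0.274]
205 200 [0.626 0.35  0.112]
212 225 [ 0.578  0.354 -0.   ]
210 215 [0.598 0.351 0.044]
206 120 [0.823 0.34  0.152]
286 140 [0.771 0.141 0.127]
251 130 [0.794 0.227 0.145]
245 118 [0.81  0.235 0.194]
220 132 [0.81  0.317 0.086]
228 137 [0.819 0.309 0.006]
```

```bash

python3 -m jog '[[-0.015,-0.001,0.008,0,0,0],[-0.025,0,0.006,0,0,0],[-0.025,0,0,0,0,0],[-0.025,0,0,0,0,0],[-0.025,0,0,0,0,0],[-0.01,0,0,0,5,0],[0,0,0,0,5,0],[0,0,0,0,5,0],[0,0,0,0,5,0],[0,0,0,0,0,0]]' |tail -3
python3 -c "
from h import *
B=lambda x,y,h=0:(*b2w((x,y)),.102,BH+h)
tell(B(-.261,.107,-20))
c=snap('wrist','pics/w4.png')"
```

```text
eef_rot: [0.067, 0.707, -0.7, -0.075]
ft_force: [0.6, 0.2, -1.2]
width: 0.0256
t 8.18 p [0.584  0.2276 0.1004] bay [-0.3123  0.1008] h -101.51 bayh -19.38 tilt [ 0.012 -0.008] F [ 0.6  0.2 -1.2] w 0.0256
  -> [ 5.97000e-01  1.78000e-01  1.02000e-01 -1.02133e+02] shift mm [-22.8  -2.2  46.3] turn y 0.62
```

View pics/w4.png

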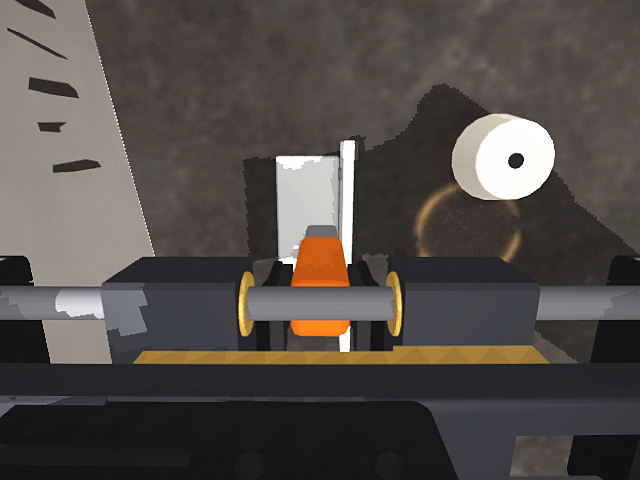

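White is ahead at (515,160). The blade's upper end is at (347,145), so I need to shift about 23 mm sideways first.

```bash

python3 -m jog '[[-0.013,-0.001,0.01,0.4,0.3,0.6],[-0.012,-0.001,0.02,0,0.3,0],[0,0,0.02,0,0,0],[0,0,0.02,0,0,0],[0,0,0.02,0,0,0],[0,0,0.02,0,0,0],[0,0,0.02,0,0,0],[0,0,0.02,0,0,0],[0,0,0.02,0,0,0],[0,0,0.01,0,0,0]]' |tail -3
python3 -c "
from h import *
B=lambda x,y,h=0:(*b2w((x,y)),.102,BH+h)
tell(B(-.101,.049,-20))
c=snap('wrist','pics/w5.png')"
```

```text
eef_rot: [-0.057, -0.705, 0.705, 0.06]
ft_force: [1.5, 1.0, 0.1]
width: 0.0254
t 9.07 p [0.571  0.043  0.1001] bay [-0.1312  0.0626] h -99.5 bayh -17.37 tilt [0.003 0.   ] F [1.5 1.  0.1] w 0.0254
  -> [ 5.62000e-01  1.10000e-02  1.02000e-01 -1.02133e+02] shift mm [ 4.  -1.9 32.9] turn y 2.63
```

View pics/w5.png

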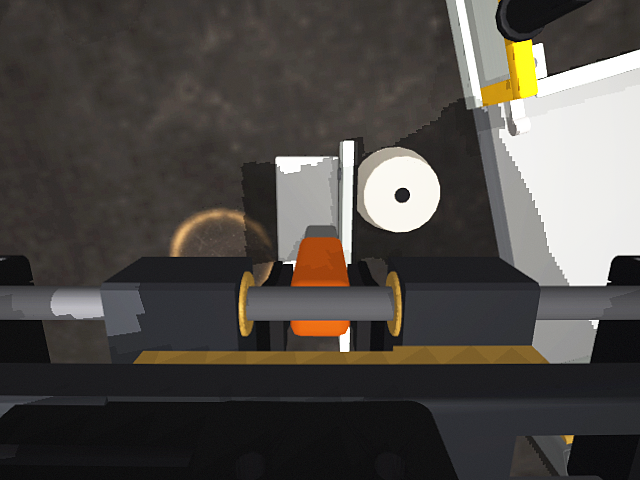

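White is against the blade at (402,195), heading for the mouth. I'll work out where it sits in the bay frame.

```bash
python3 -c "
from h import *
c=np.load('pics/w5.npz');print('white',w2b(pt(c,402,195,.032)), 'chan end',w2b(pt(c,483,103,.06)))
c=np.load('pics/w3.npz');print('red',w2b(pt(c,402,188,.032)))"
```

```text
white [-0.06989165  0.07798434] chan end [-0.02109809  0.11902184]
red [0.07663251 0.02876923]
```

```bash

python3 -m jog '[[0.003,-0.001,0.012,0,3,0],[0.001,-0.001,0.017,0,1,0],[0.001,0,0.017,0,0,0],[0,0,0.007,0,0,0],[0,0,-0.015,0,0,0],[0,0,-0.015,0,0,0],[0,0,0,0,-5,0],[0,0,0,0,-5,0],[0,0,0,0,-5,0],[0,0,0,0,-5,0],[0,0,0,0,0,0]]' |tail -3
python3 -c "
from h import *
B=lambda x,y,h=0:(*b2w((x,y)),.102,BH+h)
tell(B(-.09,.022),B(.03,.022))
c=snap('wrist','pics/w6.png')"
```

```text
eef_rot: [0.044, -0.706, 0.706, -0.038]
ft_force: [-2.2, -1.6, 1.4]
width: 0.0254
t 10.03 p [0.558  0.0232 0.1005] bay [-0.1134  0.0471] h -83.32 bayh -1.19 tilt [ 0.009 -0.   ] F [-2.2 -1.6  1.4] w 0.0254
  -> [ 5.3600e-01 -3.0000e-03  1.0200e-01 -8.2133e+01] shift mm [24.6 -1.3 23.9] turn y -1.19
  -> [  0.553  -0.122   0.102 -82.133] shift mm [ 22.1  -1.4 143.8] turn y -1.19
```

View pics/w6.png

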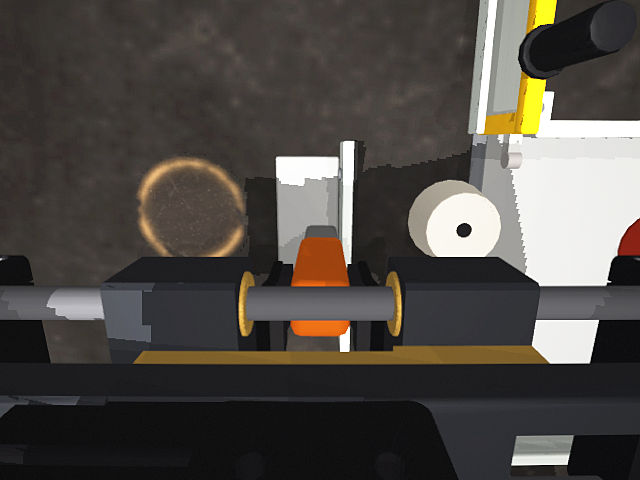

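White is at (463,229), with its top inside the channel line. I'll shift the sweep 25 mm sideways while still behind it, then push straight in.

```bash

python3 -m jog '[[0.013,-0.001,0,0,-1,0.5],[0.013,-0.001,0.005,0,0,0],[0.001,0,0.018,0,0,0],[0,0,0.02,0,0,0],[0,0,0.02,0,0,0],[0,0,0.02,0,0,0]]' |tail -3
python3 -c "
from h import *
B=lambda x,y,h=0:(*b2w((x,y)),.102,BH+h)
tell(B(.022,.022))
c=snap('wrist','pics/w7.png');print('white top pts')
hsv=cv2.cvtColor(c['image'],cv2.COLOR_RGB2HSV)
"
```

```text
eef_rot: [-0.041, 0.707, -0.704, 0.041]
ft_force: [0.4, 0.5, -2.1]
width: 0.0254
t 10.58 p [ 0.5391 -0.0563  0.1023] bay [-0.0372  0.0175] h -83.31 bayh -1.18 tilt [ 0.    -0.004] F [ 0.4  0.5 -2.1] w 0.0254
  -> [  0.552  -0.114   0.102 -82.133] shift mm [-5.7 -0.  59.1] turn y -1.18
white top pts
```

```bash

python3 -m jog '[[0,0,0.018,0,-1,0],[0,0,0.02,0,0,0],[0,0,0.018,0,0,0],[0,0,0.008,0,0,0],[0,0,0.003,0,0,0],[0,0,0,0,0,0]]' |tail -3
python3 -c "
from h import *
tell()
c=snap('wrist','pics/w8.png')
"
```

```text
eef_rot: [-0.039, 0.707, -0.705, 0.038]
ft_force: [-0.0, -0.1, -2.1]
width: 0.0255
t 11.13 p [ 0.5473 -0.1294  0.1012] bay [0.0363 0.0155] h -83.72 bayh -1.59 tilt [ 0.002 -0.004] F [-0.  -0.1 -2.1] w 0.0255
```

View pics/w8.png

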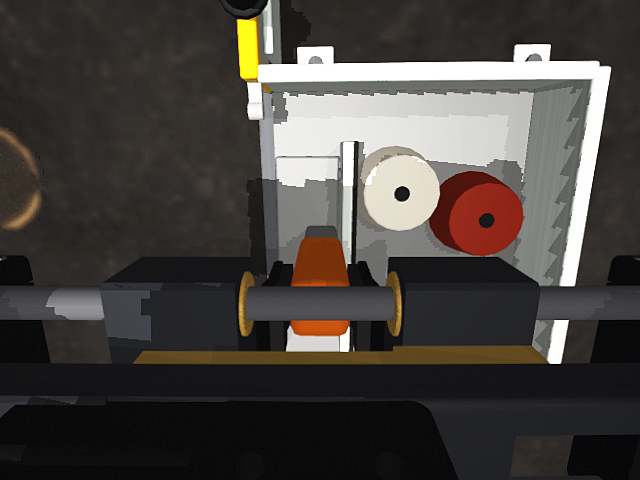

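White (402,193) and red (487,220) are well inside the bay. I'll back out and set the sweep down.

```bash

python3 -m jog '[[0,-0.001,-0.015,0,0,0],[0,0,-0.03,0,0,0],[0,0,-0.03,0,0,0],[0,0,-0.03,0,0,0],[0,0,-0.03,0,0,0],[0,0,-0.03,0,0,0],[0,0,-0.03,0,0,0],[0,0,-0.02,0,0,0],[0,0,-0.005,0,0,0],[0,0,0,0,0,0]]' |tail -3
python3 -c "
from h import *
tell()
c=snap('wrist','pics/w9.png')
for n in ('pics/w8.npz',):
  c=np.load(n);print('white',w2b(pt(c,402,194,.032)),'red',w2b(pt(c,487,220,.032)))
"
```

```text
eef_rot: [-0.041, 0.708, -0.704, 0.04]
ft_force: [-0.2, -0.3, -2.4]
width: 0.0256
t 12.02 p [0.5178 0.1112 0.1038] bay [-0.206   0.0193] h -83.48 bayh -1.34 tilt [ 0.001 -0.006] F [-0.2 -0.3 -2.4] w 0.0256
white [0.09126446 0.0472925 ] red [0.14786411 0.02850452]
```

```bash

python3 -m jog '[[0,0.003,0,0,0,0],[0,0.002,0,0,0,0],[0,0,0,0,0,0]]' | grep -v rot
python3 -m jog '[[0,0.002,0,0,0,0],[0,0.002,0,0,0,0],[0,0,0,0,0,0]]' |grep -v rot
```

```text
time: 12.32
ee_pos: [0.5181, 0.1089, 0.0998]
ft_force: [-0.5, 0.1, -1.8]
width: 0.0257
time: 12.57
ee_pos: [0.5186, 0.1078, 0.1002]
ft_force: [0.7, -1.0, -3.6]
width: 0.0255
```

```bash

python3 -m jog '[[0,0.004,0,0,0,0],[0,0,0,0,0,0]]' | grep -v rot
python3 -m jog '[[0,0.004,0,0,0,0],[0,0.002,0,0,0,0]]' |grep -v rot
python3 -c "
from h import *
tell()"
```

```text
time: 12.73
ee_pos: [0.5198, 0.1065, 0.0993]
ft_force: [0.6, 0.3, -2.9]
width: 0.0258
time: 12.9
ee_pos: [0.5218, 0.1063, 0.0981]
ft_force: [-14.8, -0.3, 28.6]
width: 0.0256
t 12.9 p [0.5218 0.1063 0.0981] bay [-0.2006  0.0226] h -84.24 bayh -2.11 tilt [-0.005 -0.002] F [-14.8  -0.3  28.6] w 0.0256
```

Contact with the bench shows as 28 N. I'll ease off slightly and release.

```bash

python3 -m jog '[[0,-0.0005,0,0,0,0],[0,0,0,0,0,0]]' | grep -v rot
python3 -m jog '[[0,0,0,0,0,0],[0,0,0,0,0,0],[0,0,0,0,0,0],[0,0,0,0,0,0],[0,0,0,0,0,0],[0,0,0,0,0,0]]' 0.8 |grep -v rot
python3 -c "
from h import *
tell()
c=snap('wrist','pics/w10.png')"
```

```text
time: 13.07
ee_pos: [0.5226, 0.1045, 0.0987]
ft_force: [-0.5, -0.0, -2.4]
width: 0.0257
time: 13.57
ee_pos: [0.5229, 0.1012, 0.0966]
ft_force: [0.2, 0.0, 0.5]
width: 0.0576
t 13.57 p [0.5229 0.1012 0.0966] bay [-0.1954  0.023 ] h -84.67 bayh -2.54 tilt [-0.005 -0.   ] F [0.2 0.  0.5] w 0.0576
```

```bash

python3 -m jog '[[0,-0.02,0,0,0,0],[0,-0.03,0,0,0,0],[0,-0.03,0,0,0,0],[0,-0.03,0,0,0,0],[0,-0.01,0,0,-2,0],[0,0,0,0,0,0]]' 1 | grep -v rot
python3 -c "
from h import *
B=lambda x,y,h=0:(*b2w((x,y)),.2,BH+h)
tell(B(-.004,.21))
c=snap('wrist','pics/w11.png')"
```

```text
time: 14.12
ee_pos: [0.5207, 0.1015, 0.2202]
ft_force: [-0.4, -0.7, -1.2]
width: 0.0862
t 14.12 p [0.5207 0.1015 0.2202] bay [-0.1961  0.0208] h -82.51 bayh -0.38 tilt [-0.    -0.001] F [-0.4 -0.7 -1.2] w 0.0862
  -> [ 7.3400e-01 -6.3000e-02  2.0000e-01 -8.2133e+01] shift mm [-190.4   20.   190.8] turn y -0.38
```

View pics/w11.png

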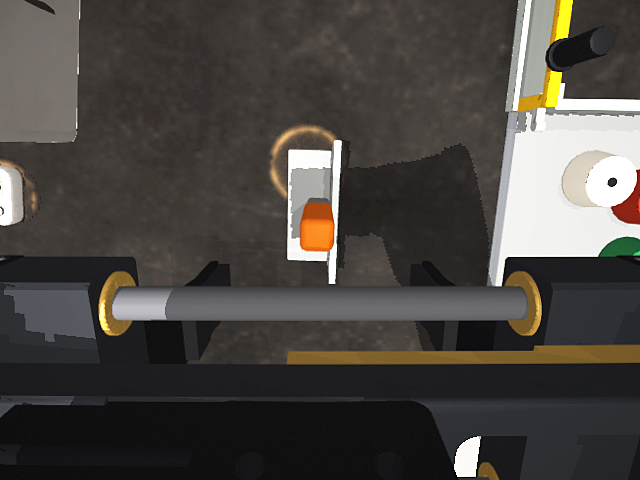

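The sweep stands upright with its handle top at (317,235), all three bungs are in the bay, and the post top is at (602,41). That is the last of the 12 views, so from here I check by numbers.

```bash

python3 -m jog '[[-0.02,0,0.02,0,0,0],[-0.02,0,0.02,0,0,0],[-0.02,0,0.02,0,0,0],[-0.02,0,0.02,0,0,0],[-0.02,0,0.02,0,0,0],[-0.02,0,0.02,0,0,0],[-0.02,0,0.02,0,0,0],[-0.02,0,0.02,0,0,0],[-0.02,0,0.015,0,0,0],[0,0,0,0,0,0]]' -1 10| grep -v rot
python3 -c "
from h import *
c=np.load('pics/w11.npz');q=pt(c,602,41,.11);print('post',q,w2b(q),pt(c,602,41),'handle',w2b(pt(c,317,236,.125)))
B=lambda x,y,z,h=0:(*b2w((x,y)),z,BH+h)
tell(B(-.004,.205,.083))
c=snap('wrist','pics/w12.png')"
```

```text
time: 15.0
ee_pos: [0.7247, -0.055, 0.2002]
ft_force: [1.0, -0.3, 0.3]
width: 0.0281
post [ 0.68033263 -0.07727094  0.11      ] [0.00292678 0.154487  ] [ 0.68057083 -0.07774491  0.10930566] handle [-0.19715207  0.01920695]
t 15.0 p [ 0.7247 -0.055   0.2002] bay [-0.0131  0.2015] h -82.95 bayh -0.82 tilt [0.018 0.003] F [ 1.  -0.3  0.3] w 0.0281
  -> [ 7.2900e-01 -6.3000e-02  8.3000e-02 -8.2133e+01] shift mm [ -5.7 117.2   8.6] turn y -0.82
```

```bash

python3 -m jog '[[-0.004,0.02,0.01,0,-0.5,1],[-0.002,0.025,0,0,0,0],[0,0.025,0,0,0,0],[0,0.025,0,0,0,0],[0,0.012,0,0,0,0],[0,0,0,0,0,0]]' -1 10| grep -v rot
python3 -c "
from h import *
B=lambda x,y,z,h=0:(*b2w((x,y)),z,BH+h)
tell(B(-.001,.20,.083),B(-.001,-.065,.083))"
```

```text
time: 15.55
ee_pos: [0.7263, -0.0569, 0.0833]
ft_force: [-0.2, -0.3, 0.6]
width: 0.0006
t 15.55 p [ 0.7263 -0.0569  0.0833] bay [-0.0109  0.2028] h -82.26 bayh -0.13 tilt [ 0.006 -0.002] F [-0.2 -0.3  0.6] w 0.0006
  -> [ 7.2500e-01 -6.7000e-02  8.3000e-02 -8.2133e+01] shift mm [2.8 0.3 9.9] turn y -0.13
  -> [  0.462  -0.103   0.083 -82.133] shift mm [267.8   1.8  10.5] turn y -0.13
```

```bash

python3 -m jog '[[0.003,0,0.009,0,0,0],[0.012,0,0,0,0,0],[0.015,0,0,0,0,0],[0.02,0,0,0,0,0],[0.02,0,0,0,0,0],[0.02,0,0,0,0,0],[0.02,0,0,0,0,0],[0.02,0,0,0,0,0],[0.02,0,0,0,0,0],[0.02,0,0,0,0,0]]' | grep -v rot
python3 -c "
from h import *
B=lambda x,y,z,h=0:(*b2w((x,y)),z,BH+h)
tell(B(-.001,-.065,.083))
c=snap('wrist','pics/w13.png')"
```

```text
time: 16.38
ee_pos: [0.56, -0.0902, 0.0959]
ft_force: [1.7, -0.5, 0.3]
width: 0.0003
t 16.38 p [ 0.56   -0.0902  0.0959] bay [-0.0007  0.0335] h -82.23 bayh -0.1 tilt [-0.015  0.004] F [ 1.7 -0.5  0.3] w 0.0003
  -> [  0.462  -0.103   0.083 -82.133] shift mm [98.7 11.5 -0.2] turn y -0.1
```

```bash

python3 -m jog '[[0.015,0.006,0,0,0,-0.8],[0.015,0.006,0,0,0,0],[0.015,0.003,0,0,0,0],[0.015,0.002,0,0,0,0],[0.012,0.002,0,0,0,0]]' | grep -v rot
python3 -c "
from h import *
B=lambda x,y,z,h=0:(*b2w((x,y)),z,BH+h)
tell(B(-.001,-.065,.083))"
```

```text
time: 16.85
ee_pos: [0.4892, -0.1025, 0.0854]
ft_force: [1.9, 1.2, 1.0]
width: 0.0007
t 16.85 p [ 0.4892 -0.1025  0.0854] bay [ 0.0018 -0.0383] h -82.31 bayh -0.18 tilt [-0.014  0.013] F [1.9 1.2 1. ] w 0.0007
  -> [  0.462  -0.103   0.083 -82.133] shift mm [26.7  2.  -2.7] turn y -0.18
```

```bash

python3 -m jog '[[0.01,0.001,-0.002,-0.6,0,-0.7],[0.01,0.001,0,0,0,0],[0.008,0.001,0,0,0,0]]' | grep -v rot
python3 -m jog '[[0.008,0.001,0,0,0,0],[0.008,0.001,0,0,0,0]]' | grep -v rot
python3 -c "
from h import *
tell()"
```

```text
time: 17.1
ee_pos: [0.4768, -0.1019, 0.0897]
ft_force: [41.0, 5.9, -26.9]
width: 0.0005
time: 17.27
ee_pos: [0.4771, -0.1013, 0.094]
ft_force: [31.2, 3.7, -18.9]
width: 0.0003
t 17.27 p [ 0.4771 -0.1013  0.094 ] bay [-0.001  -0.0501] h -81.86 bayh 0.27 tilt [-0.077  0.011] F [ 31.2   3.7 -18.9] w 0.0003
```

```bash

python3 -m jog '[[-0.015,0,0,0,0,0],[-0.02,0,0,0,0,-3],[-0.02,-0.02,0,-0.5,0,-1],[-0.02,-0.03,0,0,0,0],[-0.02,-0.03,0,0,0,0],[-0.02,-0.02,0,0,0,0],[0,0,0,0,0,0]]' | grep -v rot
python3 - <<'E'
from h import *
tell()
for n in("wrist","scene","top"):
    c=snap(n,f"pics/{n}14.png");im=c["image"];v,u=np.nonzero(c["range_z"]>0)
    # all depth points with z .07-.112 near the mouth line
    K=c["K"];d=np.stack([(u-K[0,2])/K[0,0],(v-K[1,2])/K[1,1]]);s=d.copy()
    for _ in range(10): s=d/(1+c["k1"]*(s**2).sum(0))
    X=(np.vstack([s,np.ones(s.shape[1])])*c["range_z"][v,u]-c["t"][:,None]);X=c["R"].T@X
    B=b["R"].T@(X[:2]-b["t"][:,None])
    m=(X[2]>.08)&(X[2]<.114)&(abs(B[0])<.03)&(B[1]>-.16)&(B[1]<.2)
    print(n,m.sum(),end=' ')
    if m.sum():
        q=B[:,m];print("x",np.percentile(q[0],[5,50,95]).round(4),"y",np.percentile(q[1],[2,50,98]).round(4),"z max",X[2][m].max().round(3),"rgb",im[v[m],u[m]].mean(0))
E
```

```text
time: 17.85
ee_pos: [0.5965, -0.0859, 0.2125]
ft_force: [0.6, -0.2, 0.7]
width: 0.0007
t 17.85 p [ 0.5965 -0.0859  0.2125] bay [-0.      0.0702] h -82.02 bayh 0.11 tilt [-0.016  0.011] F [ 0.6 -0.2  0.7] w 0.0007
wrist 0 scene 81 x [-0.0108 -0.0063  0.0038] y [-0.1283 -0.071  -0.0616] z max 0.112 rgb [43.80246914 45.60493827 47.60493827]
top 19 x [-0.0168 -0.0128 -0.0102] y [-0.1434 -0.0772 -0.0673] z max 0.113 rgb [94.78947368 97.78947368 95.36842105]
```

```bash
cat > cmp.py <<'E'
from h import *
import sys
def blob(f,lo,hi):
    c=np.load(f);im=c["image"].astype(int);v,u=np.nonzero((c["range_z"]>0)&(im.max(2)<70))
    K=c["K"];d=np.stack([(u-K[0,2])/K[0,0],(v-K[1,2])/K[1,1]]);s=d.copy()
    for _ in range(10): s=d/(1+c["k1"]*(s**2).sum(0))
    X=c["R"].T@(np.vstack([s,np.ones(s.shape[1])])*c["range_z"][v,u]-c["t"][:,None])
    B=b["R"].T@(X[:2]-b["t"][:,None]);m=(X[2]>.07)&(X[2]<.114)&(abs(B[0])<.03)&(B[1]>lo)&(B[1]<hi)
    print(f,m.sum(),"bay med",np.median(B[:,m],1).round(4),"mean",B[:,m].mean(1).round(4),"yrange",np.percentile(B[1,m],[3,97]).round(4),"pix",u[m].mean().round(1),v[m].mean().round(1))
blob("pics/scene0.npz",.10,.20);blob("pics/top0.npz",.10,.20)
blob(sys.argv[1],-.11,-.03);blob(sys.argv[2],-.11,-.03)
E
python3 cmp.py pics/scene14.npz pics/top14.npz
```

```text
pics/scene0.npz 88 bay med [-0.0028  0.1511] mean [-0.0017  0.1526] yrange [0.1459 0.163 ] pix 295.8 199.2
pics/top0.npz 64 bay med [-0.0014  0.1493] mean [-0.0012  0.15  ] yrange [0.1436 0.1596] pix 372.3 177.0
pics/scene14.npz 93 bay med [-0.0063 -0.071 ] mean [-0.0054 -0.0708] yrange [-0.0785 -0.0624] pix 366.1 218.8
pics/top14.npz 15 bay med [-0.0125 -0.0721] mean [-0.0123 -0.0715] yrange [-0.078  -0.0633] pix 382.7 264.3
```

The stall at 41 N suggests the gate is at its stop, but its measured travel is only about 0.222 m. I'll push again with the fingers level to settle it.

```bash

python3 -m jog '[[0.02,0.03,0,-0.5,0,-0.9],[0.02,0.03,0,0,0,0],[0.02,0.03,0,0,0,0],[0.01,0.025,0,0,0,0],[0.01,0.008,0,0,0,0],[0.01,0,0,0,0,0]]' | grep -v rot
python3 -c "
from h import *
B=lambda x,y,z,h=0:(*b2w((x,y)),z,BH+h)
tell(B(-.001,-.05,.083))"
```

```text
time: 18.5
ee_pos: [0.4906, -0.1017, 0.0755]
ft_force: [0.0, -0.8, 0.9]
width: 0.0004
t 18.5 p [ 0.4906 -0.1017  0.0755] bay [ 0.0011 -0.0368] h -82.18 bayh -0.05 tilt [0.015 0.001] F [ 0.  -0.8  0.9] w 0.0004
  -> [  0.477  -0.101   0.083 -82.133] shift mm [13.3 -7.3 -2.1] turn y -0.05
```

```bash

python3 -m jog '[[0.006,-0.005,-0.002,0,0,0.8],[0.005,0,0,0,0,0]]' | grep -v rot
python3 -m jog '[[0.005,0,0,0,0,0]]' | grep -v rot
python3 -m jog '[[0.005,0,0,0,0,0]]' | grep -v rot
python3 -m jog '[[0.005,0,0,0,0,0]]' | grep -v rot
python3 -m jog '[[0.006,0,0,0,0,0]]' | grep -v rot
python3 -c "
from h import *
tell();snap('scene','pics/scene15.png');snap('top','pics/top15.png')"; python3 cmp.py pics/scene15.npz pics/top15.npz|tail -2
```

```text
time: 18.67
ee_pos: [0.4764, -0.1016, 0.0782]
ft_force: [35.1, 8.4, -10.5]
width: 0.0005
time: 18.75
ee_pos: [0.4765, -0.1014, 0.0792]
ft_force: [44.4, 4.2, -31.1]
width: 0.0006
time: 18.83
ee_pos: [0.477, -0.1014, 0.0803]
ft_force: [31.6, 2.7, -21.5]
width: 0.0001
time: 18.92
ee_pos: [0.4772, -0.1013, 0.0813]
ft_force: [30.1, 2.8, -21.3]
width: 0.0007
time: 19.0
ee_pos: [0.4773, -0.1012, 0.0824]
ft_force: [37.9, 3.6, -23.6]
width: 0.0005
t 19.0 p [ 0.4773 -0.1012  0.0824] bay [-0.0011 -0.0499] h -82.07 bayh 0.06 tilt [-0.056  0.004] F [ 37.9   3.6 -23.6] w 0.0005
pics/top0.npz 64 bay med [-0.0014  0.1493] mean [-0.0012  0.15  ] yrange [0.1436 0.1596] pix 372.3 177.0
pics/scene15.npz 87 bay med [-0.0066 -0.0727] mean [-0.0059 -0.0722] yrange [-0.0792 -0.0637] pix 366.4 219.7
  return _methods._mean(a, axis=axis, dtype=dtype,
  ret = um.true_divide(
cmp.py:9: RuntimeWarning: Mean of empty slice.
  print(f,m.sum(),"bay med",np.median(B[:,m],1).round(4),"mean",B[:,m].mean(1).round(4),"yrange",np.percentile(B[1,m],[3,97]).round(4),"pix",u[m].mean().round(1),v[m].mean().round(1))
Traceback (most recent call last):
  File "cmp.py", line 11, in <module>
    blob(sys.argv[1],-.11,-.03);blob(sys.argv[2],-.11,-.03)
                                ~~~~^^^^^^^^^^^^^^^^^^^^^^^
  File "cmp.py", line 9, in blob
    print(f,m.sum(),"bay med",np.median(B[:,m],1).round(4),"mean",B[:,m].mean(1).round(4),"yrange",np.percentile(B[1,m],[3,97]).round(4),"pix",u[m].mean().round(1),v[m].mean().round(1))
                                                                                                   ~~~~~~~~~~~~~^^^^^^^^^^^^^^^
IndexError: index -1 is out of bounds for axis 0 with size 0
```

Same hard stop at 30–44 N with no further travel, so the gate is at its stop. I'll retreat and do final numeric checks of the bungs, sweep, post and bystanders.

```bash

python3 -m jog '[[-0.015,0,0,0,0,0],[-0.02,-0.02,0,0,0,-2],[-0.02,-0.03,0,0,0,0],[-0.02,-0.03,0,0,0,0],[0,-0.03,0,0,0,0],[0,-0.03,-0.02,0,0,0],[0,-0.02,-0.035,0,0,0],[0,0,-0.035,0,0,0],[0,0,-0.035,0,0,0],[0,0,-0.035,0,0,0],[0,0,-0.035,0,0,0],[0,0,0,0,0,0]]' | grep -v rot
python3 - <<'E'
from h import *
tell()
c=snap("scene","pics/scene16.png");c0=np.load("pics/scene0.npz")
def cloud(c):
    v,u=np.nonzero(c["range_z"]>0);K=c["K"];d=np.stack([(u-K[0,2])/K[0,0],(v-K[1,2])/K[1,1]]);s=d.copy()
    for _ in range(10): s=d/(1+c["k1"]*(s**2).sum(0))
    X=c["R"].T@(np.vstack([s,np.ones(s.shape[1])])*c["range_z"][v,u]-c["t"][:,None])
    hsv=cv2.cvtColor(c["image"],cv2.COLOR_RGB2HSV)[v,u].astype(int);return X,b["R"].T@(X[:2]-b["t"][:,None]),hsv,c["image"][v,u].astype(int)
for n,cc in(("start",c0),("now",c)):
    X,B,h,rgb=cloud(cc);H,S,V=h.T;near=(X[0]<.7)&(X[0]>.3)&(X[1]<.35)&(X[1]>-.3)&(X[2]>.02)
    M=dict(red=near&((H<7)|(H>172))&(S>140)&(X[2]<.06),green=near&(H>55)&(H<85)&(S>100)&(X[2]<.06),
     handle=near&(H>8)&(H<18)&(S>180)&(X[2]>.06),whitetop=near&(S<40)&(V>150)&(X[2]>.026)&(X[2]<.038)&((abs(B[1]-.05)<.06)&(abs(B[0]-.09)<.05)),
     post=(rgb.max(1)<70)&(X[2]>.07)&(X[2]<.114)&(abs(B[0])<.03)&(abs(B[1])<.2),yellowcap=(X[0]<.7)&(X[1]<-.3)&(X[2]>.08)&(H>20)&(H<33)&(S>120))
    for k,m in M.items():
        if m.sum()>3: print(n,k,m.sum(),"bay",np.median(B[:,m],1).round(3),"z95",np.percentile(X[2,m],95).round(3))
d=np.abs(c["image"].astype(int)-c0["image"]).max(2)
for n,(u,v) in dict(flask=(425,180),bottle=(393,168),timer=(235,375)).items():print(n,"changed px",(d[v-15:v+15,u-15:u+15]>40).sum())
E
```

```text
time: 20.1
ee_pos: [0.5135, 0.1025, 0.245]
ft_force: [-0.7, 0.4, 0.8]
width: 0.0002
t 20.1 p [0.5135 0.1025 0.245 ] bay [-0.1979  0.0139] h -82.94 bayh -0.81 tilt [-0.008  0.009] F [-0.7  0.4  0.8] w 0.0002
start red 255 bay [-0.192  0.031] z95 0.035
start green 274 bay [-0.2   -0.048] z95 0.035
start handle 260 bay [-0.383 -0.041] z95 0.124
start post 88 bay [-0.003  0.151] z95 0.11
start yellowcap 83 bay [ 0.322 -0.039] z95 0.134
now red 152 bay [0.139 0.025] z95 0.035
now green 166 bay [ 0.137 -0.048] z95 0.035
now handle 255 bay [-0.208  0.013] z95 0.126
now whitetop 154 bay [0.086 0.045] z95 0.035
now post 79 bay [-0.008 -0.072] z95 0.112
now yellowcap 83 bay [ 0.321 -0.039] z95 0.132
flask changed px 0
bottle changed px 0
timer changed px 0
```

Everything checks out except the gate travel, which measures 0.223 m rather than 0.235. A gentle pull on the post from the other side will show whether the latch holds, since a free gate slides with about 1 N.

```bash

python3 -m jog '[[0.02,0,0.025,0.3,0,-0.5],[0.02,0,0.03,0,0,0],[0.02,0,0.03,0,0,0],[0.02,0,0.03,0,0,0],[0.02,0,0.03,0,0,0],[0.02,0,0.03,0,0,0],[0.015,0,0.02,0,0,0],[0,0,0,0,0,0]]' | grep -v rot
python3 -c "
from h import *
B=lambda x,y,z,h=0:(*b2w((x,y)),z,BH+h)
tell(B(-.002,-.113,.093))"
```

```text
time: 20.82
ee_pos: [0.3903, -0.1255, 0.2421]
ft_force: [0.4, -0.0, -0.3]
width: 0.0005
t 20.82 p [ 0.3903 -0.1255  0.2421] bay [ 0.011  -0.1394] h -83.46 bayh -1.33 tilt [0.01  0.014] F [ 0.4 -0.  -0.3] w 0.0005
  -> [  0.415  -0.109   0.093 -82.133] shift mm [-27.7 148.7 -15.7] turn y -1.33
```

```bash

python3 -m jog '[[-0.01,0.02,-0.012,0,-1,0.5],[-0.01,0.03,-0.002,0,0,0],[0,0.03,0,0,0,0],[0,0.03,0,0,0,0],[0,0.02,0,0,0,0],[0,0.008,0,0,0,0]]' | grep -v rot
python3 -c "
from h import *
B=lambda x,y,z,h=0:(*b2w((x,y)),z,BH+h)
tell(B(-.002,-.093,.093))"
```

```text
time: 21.32
ee_pos: [0.4051, -0.1185, 0.0993]
ft_force: [-0.2, 0.1, -0.2]
width: 0.0006
t 21.32 p [ 0.4051 -0.1185  0.0993] bay [ 0.0061 -0.1237] h -83.36 bayh -1.23 tilt [-0.     0.019] F [-0.2  0.1 -0.2] w 0.0006
  -> [  0.435  -0.106   0.093 -82.133] shift mm [-30.6   6.2  -8.9] turn y -1.23
```

Post contact is expected at bay y of about -0.094. I'll approach in small steps and read the force.

```bash

for i in 1; do :; done
python3 -m jog '[[-0.007,0.002,-0.006,0,-1,0],[-0.006,0.002,-0.002,0,0,0],[-0.005,0.001,0,0,0,0],[-0.003,0,0,0,0,0]]' | grep -v rot
python3 -m jog '[[-0.003,0,0,0,0,0]]' | grep -v -e rot -e wid
python3 -m jog '[[-0.003,0,0,0,0,0]]' | grep -v -e rot -e wid
python3 -m jog '[[-0.003,0,0,0,0,0]]' | grep -v -e rot -e wid
```

```text
time: 21.65
ee_pos: [0.4253, -0.1078, 0.0938]
ft_force: [-0.0, -0.2, -0.1]
width: 0.0004
time: 21.73
ee_pos: [0.4295, -0.1073, 0.0947]
ft_force: [-0.3, -0.2, -0.1]
time: 21.82
ee_pos: [0.4336, -0.107, 0.0955]
ft_force: [-0.1, -0.0, -0.4]
time: 21.9
ee_pos: [0.4374, -0.1067, 0.0961]
ft_force: [0.9, -0.3, 0.3]
```

```bash

python3 -m jog '[[-0.001,0,0,0,0,0]]' | grep -v -e rot -e wid
python3 -m jog '[[-0.001,0,0,0,0,0]]' | grep -v -e rot -e wid
python3 -m jog '[[-0.001,0,0,0,0,0]]' | grep -v -e rot -e wid
```

```text
time: 21.98
ee_pos: [0.4386, -0.1066, 0.0964]
ft_force: [-4.1, -1.2, 0.2]
time: 22.07
ee_pos: [0.4388, -0.1066, 0.0962]
ft_force: [-8.0, 0.3, 5.0]
time: 22.15
ee_pos: [0.4387, -0.1067, 0.0961]
ft_force: [-6.2, -0.4, 4.3]
```

The gate holds against 8 N of pull without moving, so the latch has caught. I'll retreat clear of everything.

```bash

python3 -m jog '[[0.012,0,0,0,0,0],[0.008,-0.01,0,0,0,0],[0,-0.03,0,0,0,0],[0,-0.03,0,0,0,0],[0,-0.03,0,0,0,0],[0,-0.03,0,0,0,0],[0,0,0,0,0,0],[0,0,0,0,0,0]]' | grep -v rot
python3 -c "
from h import *
tell();snap('scene','pics/scene17.png');snap('scene','pics/scene18.png')"; python3 cmp.py pics/scene17.npz pics/scene18.npz | tail -2
python3 -c "
from h import *
a=np.load('pics/scene16.npz')['image'].astype(int);c=np.load('pics/scene18.npz')['image'].astype(int)
print('sweep change',(abs(a-c).max(2)[285:350,265:345]>40).sum())
print(r.close_job())"
```

```text
time: 22.82
ee_pos: [0.4174, -0.1064, 0.2322]
ft_force: [-0.3, -0.3, -0.9]
width: 0.0006
t 22.82 p [ 0.4174 -0.1064  0.2322] bay [-0.0042 -0.11  ] h -82.42 bayh -0.28 tilt [0.005 0.02 ] F [-0.3 -0.3 -0.9] w 0.0006
pics/scene17.npz 81 bay med [-0.0072 -0.0723] mean [-0.0061 -0.0718] yrange [-0.0783 -0.0644] pix 366.3 219.3
pics/scene18.npz 81 bay med [-0.0073 -0.0721] mean [-0.0063 -0.0719] yrange [-0.0791 -0.0646] pix 366.3 219.2
sweep change 12
the job is handed in; nothing more can be done
None
```

I pushed all three bungs into the bay with the sweep, red and green together and then white. I then set the sweep down, shut the gate by its post, and handed the job in at about 23 s.

**Last checks:**
- **Bungs:** red is at bay x 0.139, green at 0.137 and white at 0.086, all inside the side walls and flat on the bench.
- **Gate:** pushing it shut ended at a hard stop at 30–44 N. It then held against a pull of about 8 N without moving, so I take the latch as caught.
- **Sweep:** it is released about 0.2 m in front of the bay mouth, with its handle top at 0.126 m against the nominal 0.125 m. I took that as upright and did not measure the tilt angle.
- **Flask, bottle and timer:** no pixels changed around them in the scene camera after the gate was shut. The hand stayed well away from them after that.

**One disagreement:** the cameras put the gate's travel at about 0.223 m rather than 0.235 m. The hard stop and the pull test suggest it simply started a little short of fully open.

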